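Hang the slide hanger in the bath and cover it

TASK

Take the orange slide hanger out of its sloping white stand and hook its bent lip over the bath's far wall, so that it hangs upright inside the bath, and let go of it. Then lower the blue cover level onto the bath, so that both steel pins come up through its holes and it lies flat on the end brackets, with the hanger still in place. Lower both pieces, do not let them drop, and leave everything else where it stands.

Things in the scene. Friction and masses are not known exactly. Their poses are not given: they have to be found in the camera images.
- bath: grey open bath, fixed to the bench, placed anew each time: outside 120 (x) x 140 (y) x 100 mm high, walls and floor 5 mm, empty; origin at the centre of its underside, z up, x points away from the robot to its far wall. At each end (y 67 to 93 mm, x -57 to 17 mm) a bracket's flat top stands 6 mm above the rim, at z = 106 mm, and carries a pin
- far_rim (a point): middle of the top edge of the bath's far wall (bath x 57.5, y 0, z 100 mm); axes as the bath's
- cover_seat (a point): half-way between the feet of the two pins, at the height of the bracket tops (bath x -20, y 0, z 106 mm); the centre of the cover's underside belongs here; axes as the bath's. Upright steel pins stand 80 mm from it in -y and +y: 8 mm thick, 16 mm high, the upper 6 mm a cone down to 3 mm
- hanger_grip (a point): centre of the grip of the orange slide hanger (loose, about 90 g). Axes: z up along the hanger as it hangs, x to the side where the lip stands out, y along its width. The grip is a block 12 (x) x 34 (y) mm, from 28 mm below to 24 mm above this point. At the start the hanger leans in the stand, its top 35 degrees towards the robot, lip on the upper, far side
- hanger_lip (a point): point under the hanger's lip, at x 8.5, z -32 mm from hanger_grip; lies on the rim when hung; axes as the hanger's. The lip is 60 mm wide (y), 4 mm thick, its underside at this point; it goes out in +x and bends down, to 25 mm below this point at its flared end (20 mm out from the grip's middle). Gap between frame and bent part: 11 mm
- hanger_foot (a point): middle of the hanger's lower edge, 112 mm below hanger_grip; axes as the hanger's. From here up to the grip runs a flat frame 6 mm thick and 80 mm wide (y) with two glass slides in it
- stand: white sloping stand, fixed, placed anew each time left or right of the bath, foot 110 x 104 mm; origin at the centre of the underside, x points away from the robot. Its back, leaning 35 degrees from vertical, supports the lower 60 mm of the hanger on the robot's side; toe and side cheeks (3 mm clear) keep the hanger in place; draw it out along its own z
- cover: blue flat cover, loose, about 150 g, lying on the bench on the other side of the bath: plate 84 (x) x 186 (y) x 6 mm, origin at the centre of its underside, z up. Two holes through it, 11.5 mm wide, at y = -80 and +80 mm, x = 0. It is the same either way round (half turn)
- cover_grip (a point): grasp point of the cover's rib, over the cover's centre, 28 mm above its underside; the rib is 50 mm long in the cover's x, 14 mm thick in y, from 6 to 40 mm above the underside; axes as the cover's
- bottle: bystander to leave alone: glass bottle with a blue cap, 56 mm round, 111 mm tall, origin at the centre of its underside
- vial_yellow: bystander to leave alone: vial with a yellow band, 28 mm round, 113 mm tall, origin at the centre of its underside
- vial_blue: bystander to leave alone: vial with a blue band, 28 mm round, 113 mm tall, origin at the centre of its underside
- dish: bystander to leave alone: tan closed dish, 63 mm round, 16 mm high, origin at the centre of its underside
- timer: bystander to leave alone: white bench timer with three buttons, 62x66x19 mm, origin at the centre of its underside
- marker: bystander to leave alone: black marker pen lying down, 18x142x16 mm, origin at the centre of its underside
Things that resemble listed ones, but are neither listed nor needed, are in the scene too. Of the things that look like the cover, the larger one is meant.

How it is judged (in metres and radians):
On the way, in this order (a step that is already met when the one before it is completed fails the run):
1. the hanger hangs by its lip over the bath's far wall, upright inside the bath, let go of (z of hanger_lip in the frame of bath between 0.095 and 0.105 m and x of hanger_lip in the frame of bath between 0.0495 and 0.0655 m and x of hanger_grip in the frame of bath below 0.058 m and angle between hanger_grip's own z axis and vertical below 0.2 rad and linear speed of hanger below 0.02 m/s and contact force between the fingers and hanger below 0.05 N), for 0.2 s.
2. the cover lies flat on the brackets with both pins in its holes, let go of (z of cover in the frame of cover_seat between -0.003 and 0.003 m and horizontal distance between cover and cover_seat below 0.005 m and angle between the y axis of cover and the y axis of bath, either way round below 0.06 rad and angle between cover's own z axis and vertical below 0.04 rad and linear speed of cover below 0.02 m/s and contact force between the fingers and cover below 0.05 N), for 0.2 s.
At the end, for the whole second after the job is handed in: Released and at rest: hanger over the far wall, lip within 5 mm of rim height and 8 mm of mid-wall, grip inside, within 0.2 rad of upright; cover on the brackets, within 3 mm of seat height, 5 mm of its centre, 0.06 rad of the bath's direction and 0.04 rad of level (all of step 1 and all of step 2); the robot touches nothing.
It fails at once if a bystander is pushed more than 30 mm or knocked over (distance of any of bottle, vial_yellow, vial_blue, dish, timer, marker from where it was at the start of the episode above 0.03 m or angle between any of bottle, vial_yellow, vial_blue, dish, timer's own z axis and vertical above 0.6 rad).
It fails at once if the hanger is dropped at the bath (falls freely faster than 0.5 m/s) (contact force between the fingers and hanger below 0.01 N and linear speed of hanger above 0.5 m/s and horizontal distance between hanger and far_rim below 0.1 m).
It fails at once if the cover is dropped at the bath (falls freely faster than 0.5 m/s) (contact force between the fingers and cover below 0.01 N and linear speed of cover above 0.5 m/s and horizontal distance between cover and cover_seat below 0.1 m).
It also fails if it takes over 61 s, if anything falls off the work surface, if the arm or the gripper's body presses on something with over 40 N, if the wrist force passes 120 N, or if a joint passes its speed limit or range.

ROBOT

A 6-joint arm with a two-finger parallel gripper is mounted at the origin on a cart in front of the work surface, level with it; the furniture and walls round the work are solid. World frame = base frame: x ahead of the robot, y to its left, z up, the work surface at z = 0. Lengths are in m, angles in degrees, forces in N, time in s.
With the tool pointing down it reaches from about 0.375 to 0.9 m from the base axis. Payload 3.1 kg.
Tool frame: the origin (TCP) lies at the very end of the fingers, on their centre line; the grasp point (between the pads) lies 19 mm behind it; z points along the fingers, y is the direction in which the jaws open and shut (so a half turn about z gives the same grasp; the last joint's range is limited). The gripper opens to 87 mm and grips with 3 to 60 N. Pads are 19 mm wide; open, the fingers measure 117 mm over their backs; the gripper's body (75 mm by 190 mm) begins 51 mm behind the grasp point.
Start: joints at [55.376, 30.224, 82.088, -0, 67.689, -10.227], TCP at [0.258, 0.569, 0.223] pointing down, gripper open.
Joint ranges: [-176.69, 176.69], [-43.24, 126.21], [12.49, 139.97], [-82, 262], [0, 151.66], [-163.58, 163.58]. Speed limits (degrees/s): [159.86, 159.86, 180, 180, 180, 180].

INTERFACE

Orientations are given as a 3x3 rotation matrix whose columns are the frame's x, y, z axes.
In Python, from rig import bot gives the robot as it stands. The module is installed in compiled form; this text tells all that it offers.
- The arm moves only by the tool play_rows, never from a script. Its argument "targets" is a list of rows, each a list of 7 numbers: the closure, from 0 (fully open) to 1 (shut), then the shift along the world's x, y, z in m, then the turn, a rotation vector about the world's x, y, z in rad. A call has 1 to 12 rows; each row shifts and turns the commanded pose from where the row before left it; what a row does not reach is not made up. A row lasts 1/8 s, in which the tool goes at most 62.5 mm and 10.7 degrees, less where a joint would pass 70% of its speed; a pose out of reach is approached as far as the arm can. A call with a gripper value outside its range is refused whole. The fingers move at their own pace and stop on an object; the grip force is fixed at half the most. Time passes only in rows, so rows that do not move let the fingers close. It gives the time, the measured TCP pose, the force and the opening at its end, in the units of the state.
- bot.read_state(): the state, without advancing time (a new reading comes with each control period).
- bot.capture(name): name is "side" or "top"; returns the picture (480x640x3 uint8, blue, green, red); there is no depth.
- bot.get_calibration(name): a dict with "fx", "fy", "cx", "cy" (pixels), "k1" (the pictures are not rectified: a ray, as slopes to the right and down, at radius r is drawn at 1 + k1 r^2 times it, then the intrinsics apply), "R" (3x3) and "t" (3): a world point X has camera coordinates R X + t. Camera axes: x right, y down, z forward; pixel columns grow to the right and rows downward; lengths in m; the calibration is good to about 2 mm. A picture is of the moment at which its call begins. get_calibration takes no time and is no camera call.
- bot.hand_in(): hands the job in, once; it reports no verdict.
The state is a dict: "time_s": time; "joint_positions": joint angles; "qvel": joint speeds; "tau": joint torques, N m; "position": TCP position; "tcp_rot": TCP orientation; "force": force on the tool from outside, world axes, zero at the start; "moment": the same for the moment, N m; "opening": opening from 0.0 (shut) to 1.0 (fully open).
Only numpy, scipy, OpenCV 4.12 (cv2) and the standard library are available. Lean on these libraries where they do the work, as an engineer would, in place of code of your own. Each camera call takes 0.05 s, during which the arm holds its last target. There are 200 camera calls.

## Working session

There is one attempt and no reset: what is moved stays moved. The work goes in short steps, Python scripts to look and compute and a tool call to move; the robot and the scene stay as the last step left them, time stands still between calls to the robot, and variables do not carry over. Pictures are saved under pics/ and viewed, about 8 in all and at most 12, crops included, and the job is handed in when it is done.

Besides the shell and the picture viewer there is one more tool, called after "Request:" in YAML: its name, and indented under it one key for each argument. play_rows: Moves the arm, as the interface text tells. Its arguments: {"type":"object","properties":{"targets":{"type":"array","items":{"type":"array","items":{"type":"number"}}}},"required":["targets"]}

```bash
mkdir -p pics
python3 - <<'E'
from rig import bot
import cv2,numpy as np
s=bot.read_state();print(s['time_s'],s['position'],s['tcp_rot'],s['opening'])
for n in ('side','top'):
    im=bot.capture(n);cv2.imwrite(f'pics/{n}0.png',im);c=bot.get_calibration(n);print(n,c)
E
```

```text
0.0 [0.25770994 0.56860434 0.22158772] [[-9.10700796e-01  4.13064874e-01 -1.21238058e-03]
 [ 4.13066477e-01  9.10699196e-01 -1.74930470e-03]
 [ 3.81537695e-04 -2.09388696e-03 -9.99997735e-01]] 0.9983890671763732
side {'fx': 564.2716801064192, 'fy': 564.2716801064192, 'cx': 325.41252554581195, 'cy': 242.20641614999352, 'k1': -0.04123467359466907, 'R': array([[ 0.99957371, -0.02913816,  0.00183611],
       [-0.01091857, -0.43140198, -0.90209374],
       [ 0.02707745,  0.90168914, -0.43153622]]), 't': array([-0.56082961,  0.17087729,  1.57665655])}
top {'fx': 558.580823844327, 'fy': 558.580823844327, 'cx': 313.94950258415867, 'cy': 242.2665378377821, 'k1': -0.17076753676416934, 'R': array([[-0.43939801, -0.89819933, -0.0129365 ],
       [-0.80141263,  0.39847433, -0.44604484],
       [ 0.40579204, -0.18562374, -0.89491712]]), 't': array([0.37996259, 0.45308802, 1.58231245])}
```

View pics/top0.png

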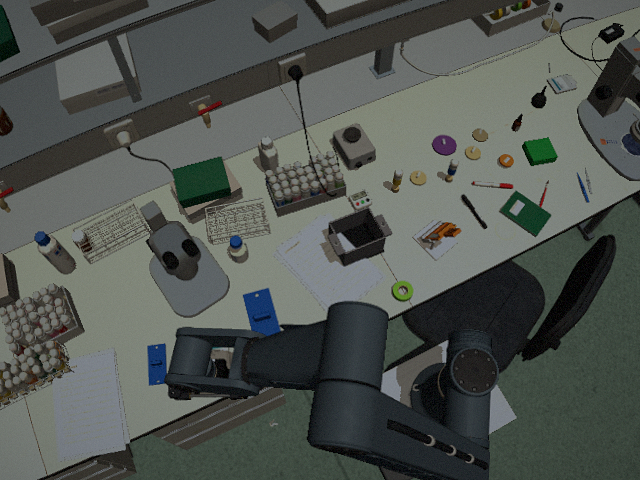

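View pics/side0.png

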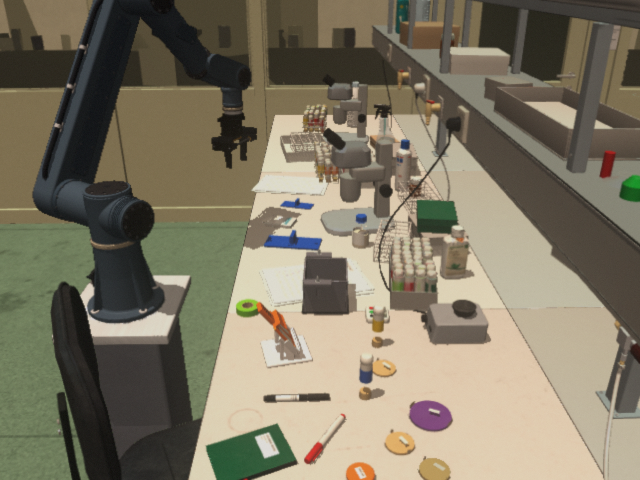

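The top view shows the bath at (357,237) and the stand with the orange hanger at (437,238). There are two blue covers, a larger one at (262,312) and a smaller one at (157,364). In the side view the same things are at (327,285), (285,335), (293,242) and (297,205). The larger cover, nearest the bath, is the one meant. I'll enlarge both views to confirm that and to pick pixels.

```bash
cat > h.py <<'E'
from rig import bot
import cv2,numpy as np
from scipy.optimize import least_squares
C={n:bot.get_calibration(n) for n in('side','top')}
def proj(n,X):
    c=C[n];p=np.atleast_2d(X)@np.array(c['R']).T+c['t'];s=p[:,:2]/p[:,2:];s=s*(1+c['k1']*(s**2).sum(1,keepdims=True))
    return s*[c['fx'],c['fy']]+[c['cx'],c['cy']]
def ray(n,uv):
    c=C[n];d=(np.array(uv,float)-[c['cx'],c['cy']])/[c['fx'],c['fy']];s=d.copy()
    for _ in range(30): s=d/(1+c['k1']*(s@s))
    R=np.array(c['R']);v=R.T@np.r_[s,1];return -R.T@c['t'],v/np.linalg.norm(v)
def plane(n,uv,z):
    o,v=ray(n,uv);return o+v*(z-o[2])/v[2]
def tri(us,ut):
    a,u=ray('side',us);b,v=ray('top',ut);k=np.linalg.lstsq(np.c_[u,-v],b-a,rcond=None)[0]
    p,q=a+k[0]*u,b+k[1]*v;return (p+q)/2,np.linalg.norm(p-q)*1000
def crop(n,x0,y0,x1,y1,f,out,im=None):
    im=bot.capture(n) if im is None else im
    c=cv2.resize(im[y0:y1,x0:x1],None,fx=f,fy=f,interpolation=cv2.INTER_CUBIC)
    c=cv2.convertScaleAbs(c,alpha=1.5,beta=10)
    for i,x in enumerate(range(x0,x1,10)): cv2.line(c,((x-x0)*f,0),((x-x0)*f,8 if x%50 else 20),(0,0,255),1)
    for y in range(y0,y1,10): cv2.line(c,(0,(y-y0)*f),(8 if y%50 else 20,(y-y0)*f),(0,0,255),1)
    cv2.imwrite('pics/'+out,c)
E
python3 - <<'E'
from h import *
crop('top',236,200,476,345,3,'topc.png',cv2.imread('pics/top0.png'))
crop('side',230,220,390,370,4,'sidec.png',cv2.imread('pics/side0.png'))
E
```

```text
(no output)
```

View pics/topc.png

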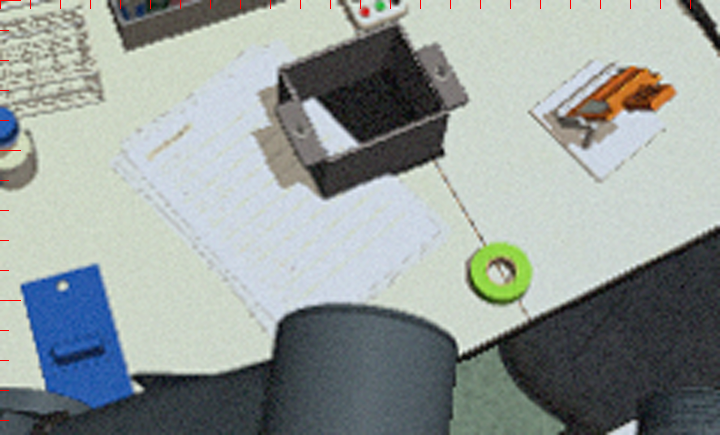

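View pics/sidec.png

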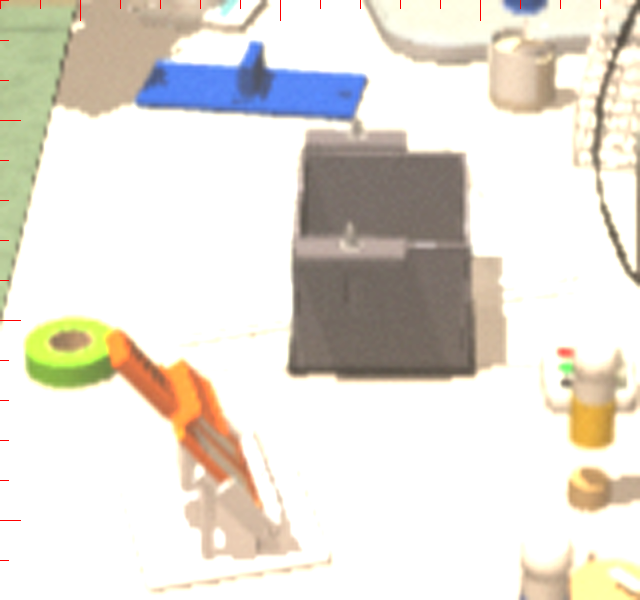

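The top crop shows the larger cover with its hole at (257,295) and rib at (262,316). The bath pins are at (336,245) and (383,224). The hanger's lip and grip are at about (445,227)–(460,233), and the stand foot's corners are at (412,237), (436,219), (457,243) and (436,260). In the side crop the cover spans (264–321, 235–249), the pin feet are at (319,254) and (317.5,281), and the grip end is at (258–262, 304–312). The cover next to the bath is clearly the larger of the two.

Run:
```python
from h import *
np.set_printoptions(precision=4,suppress=True)
S=lambda x,y:(230+x/4-.4,220+y/4-.4); T=lambda x,y:(236+x/3-.33,200+y/3-.33)
P={'pin+y tip':(S(357,121),T(297,127)),'pin-y tip':(S(349,224),T(440,66)),
'far+y rim':(S(465,153),T(279,73)),'far-y rim':(S(470,243),T(401,27)),
'cover hole':(S(345,95),T(63,286)),'cover c1':(S(367,76),T(99,265)),'cover c2':(S(353,117),T(22,285)),
'standNL':(S(152,588),T(600,181)),'standNR':(S(330,558),T(664,130))}
for k,(a,b) in P.items(): print(k,*tri(a,b))
print('near bottoms z0',plane('side',S(290,373),0),plane('side',S(474,373),0))
for k,uv in {'c3':S(137,103),'c4':S(157,61),'c2':S(353,117),'c1':S(367,76)}.items(): print(k,plane('side',uv,.006 if k!='c3x' else 0))
print('rib top mid',plane('side',S(253,44),.04),plane('top',T(78,346),.04))
for uv in [(529,112),(600,60),(664,130),(600,181)]: print('stand top z0',plane('top',T(*uv),0.003))
# masks
for n in('side','top'):
    im=cv2.imread(f'pics/{n}0.png');h=cv2.cvtColor(im,cv2.COLOR_BGR2HSV)
    for nm,lo,hi in(('orange',(5,150,60),(18,255,255)),('blue',(105,140,40),(125,255,255))):
        m=cv2.inRange(h,lo,hi);k,l,st,ce=cv2.connectedComponentsWithStats(m)
        for i in range(1,k):
            if st[i,4]>60:print(n,nm,st[i],ce[i])
```

```text
pin+y tip [0.5442 0.0859 0.1173] 0.7779375334302117
pin-y tip [ 0.5372 -0.0752  0.1228] 1.9954059262282278
far+y rim [0.619  0.0695 0.0978] 5.30204742791057
far-y rim [ 0.6117 -0.0688  0.1012] 9.578319603867307
cover hole [0.5377 0.3589 0.0063] 3.16419133228968
cover c1 [0.5438 0.3198 0.0368] 28.61734714603067
cover c2 [ 0.5568  0.3936 -0.0258] 22.98123761818246
standNL [ 0.4095 -0.2257 -0.0525] 1.1211047180661833
standNR [ 0.469  -0.2953  0.0021] 109.34132499387935
near bottoms z0 [ 0.4958 -0.062   0.    ] [ 0.6209 -0.0653  0.    ]
c3 [0.3638 0.3498 0.006 ]
c4 [0.3755 0.4338 0.006 ]
c2 [0.5452 0.3186 0.006 ]
c1 [0.5586 0.3983 0.006 ]
rib top mid [0.4612 0.3926 0.04  ] [0.4571 0.3729 0.04  ]
stand top z0 [ 0.4973 -0.1767  0.003 ]
stand top z0 [ 0.5177 -0.281   0.003 ]
stand top z0 [ 0.4123 -0.2985  0.003 ]
stand top z0 [ 0.3917 -0.2032  0.003 ]
side orange [257 302  31  38 347] [272.6311 318.2536]
side orange [346 463  29  17 318] [359.7358 471.7767]
side blue [282 202  30   7 106] [296.5472 204.6415]
side blue [265 236  56  13 467] [293.3854 242.2677]
top orange [499 154  15  13 114] [506.0175 160.1053]
top orange [425 222  36  18 243] [444.6584 230.4403]
top blue [ 35 232  13  14 119] [ 40.7479 238.0588]
top blue [230 236  12  12 112] [235.4821 241.4821]
top blue [ 243  288   38   49 1143] [261.2878 312.4401]
top blue [148 344  19  41 637] [156.6185 363.8446]
```

Run:
```python
from h import *
a=cv2.imread('pics/side0.png')[295:373,250:320];b=cv2.imread('pics/top0.png')[212:264,408:464]
A=cv2.resize(a,None,fx=7,fy=7,interpolation=cv2.INTER_CUBIC);B=cv2.resize(b,None,fx=5,fy=5,interpolation=cv2.INTER_CUBIC)
B=cv2.resize(b,None,fx=5.5,fy=5.5,interpolation=cv2.INTER_CUBIC)
H=max(A.shape[0],B.shape[0]);o=np.zeros((H,A.shape[1]+B.shape[1],3),np.uint8);o[:A.shape[0],:A.shape[1]]=A;o[:B.shape[0],A.shape[1]:]=cv2.convertScaleAbs(B,alpha=1.4)
print(o.shape,A.shape,B.shape);cv2.imwrite('pics/hang.png',o)
```

```text
(546, 798, 3) (546, 490, 3) (286, 308, 3)
```

View pics/hang.png

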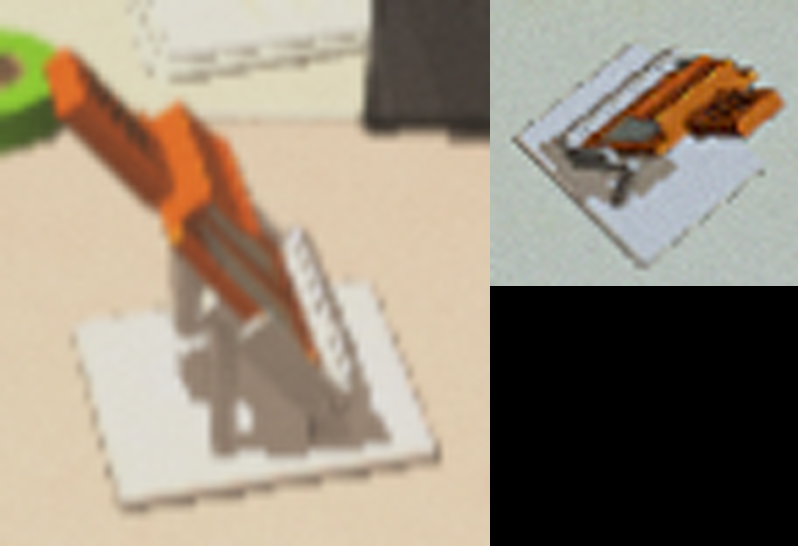

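```bash
cat > hm.py <<'E'
from h import *
def hang(G,yaw,tilt=35):
    a,t=np.radians([yaw,tilt]);Rz=np.array([[np.cos(a),-np.sin(a),0],[np.sin(a),np.cos(a),0],[0,0,1]])
    Ry=np.array([[np.cos(t),0,-np.sin(t)],[0,1,0],[np.sin(t),0,np.cos(t)]]);R=Rz@Ry
    pts={f'{n}{i}{j}':(x*i,y*j,z) for n,x,y,z in(('top',6,17,24),('lipT',18,30,-28),('lipE',20,30,-57),('foot',3,40,-112)) for i in(1,-1) for j in(1,-1) if not(n[:3]=='lip' and i<0)}
    return R,{k:G+R@np.array(v)/1000 for k,v in pts.items()}
E
python3 - <<'E'
from hm import *
G=np.array([.41,-.25,.12]);R,p=hang(G,11.7)
for k,v in p.items(): print(k,(proj('side',v)[0]-[250,295]).round(1)*7,((proj('top',v)[0]-[408,212])*5.5+[490,0]).round(0))
E
```

```text
top11 [59.5 47.6] [732. 124.]
top1-1 [ 72.8 101.5] [776.  90.]
top-11 [30.8 68.6] [742. 142.]
top-1-1 [ 43.4 122.5] [785. 108.]
lipT11 [175.7 103.6] [653. 116.]
lipT1-1 [203.  199.5] [729.  58.]
lipE11 [230.3 152.6] [624. 112.]
lipE1-1 [260.4 249.9] [699.  55.]
foot11 [279.3 261.8] [575. 144.]
foot1-1 [321.3 394.8] [673.  69.]
foot-11 [266.  271.6] [580. 152.]
foot-1-1 [307.3 405.3] [678.  78.]
```

Projecting the hanger's stated dimensions at a trial pose agrees with both views to within a few mm. The estimated grip centre is (0.414, -0.250, 0.121) with yaw about 11.7°. The pin midpoint, from the triangulated tips at z≈0.12, is (0.541, 0.005) with bath yaw about -2.5°. Pin spacing came out at 161 mm against 160, and cover length at 186 mm, so I'll start moving.

Request:
play_rows:
  targets:
    - [0,0.02,-0.046,0.01,0,0,-0.1176]
    - [0,0.02,-0.046,0.01,0,0,-0.1176]
    - [0,0.02,-0.046,0.01,0,0,-0.1176]
    - [0,0.02,-0.046,0.01,0,0,-0.1176]
    - [0,0.02,-0.046,0.01,0,0,-0.1176]
    - [0,0.02,-0.046,0.01,0,0,-0.1176]
    - [0,0.02,-0.046,0.01,0,0,-0.1176]
    - [0,0.02,-0.046,0.01,0,0,-0.1176]
    - [0,-0.005,-0.06,0,0,0,0]
    - [0,-0.005,-0.06,0,0,0,0]
    - [0,-0.005,-0.06,0,0,0,0]
    - [0,-0.005,-0.06,0,0,0,0]

```text
time_s: 1.6
position: [0.3975, -0.0405, 0.3025]
tcp_rot: [[-0.203, 0.979, 0.0], [0.979, 0.203, -0.0], [-0.0, 0.0, -1.0]]
force: [1.6, 0.5, -0.1]
opening: 1.0
```

Request:
play_rows:
  targets:
    - [0,-0.0045,-0.0365,-0.01,0.0207,-0.0997,0]
    - [0,-0.0045,-0.0365,-0.01,0.0207,-0.0997,0]
    - [0,-0.0045,-0.0365,-0.01,0.0207,-0.0997,0]
    - [0,-0.0045,-0.0365,-0.01,0.0207,-0.0997,0]
    - [0,-0.0045,-0.0365,-0.01,0.0207,-0.0997,0]
    - [0,-0.0045,-0.0365,-0.01,0.0207,-0.0997,0]
    - [0,0,0,0,0,0,0]

```text
time_s: 2.48
position: [0.3696, -0.2612, 0.2413]
tcp_rot: [[-0.195, 0.805, 0.561], [0.981, 0.159, 0.114], [0.002, 0.572, -0.82]]
force: [0.4, 0.4, -0.1]
opening: 0.996
```

Run:
```python
from h import *
s=bot.read_state();print(s['joint_positions'],s['position'],s['tcp_rot'])
a=bot.capture('side')[240:373,215:335];b=bot.capture('top');cv2.imwrite('pics/t1.png',b);b=b[180:330,200:470]
cv2.imwrite('pics/t2.png',cv2.convertScaleAbs(np.vstack([cv2.resize(a,(405,270*405//360*0+449),interpolation=2)[:300],cv2.resize(b,(405,225))]),alpha=1.3))
```

```text
[ -74.32450504   13.40072421  120.63719052   45.50800804   53.11220065
 -116.06106416] [ 0.36959659 -0.26118977  0.24134284] [[-0.19547956  0.80465645  0.56063869]
 [ 0.9807046   0.15893167  0.11383857]
 [ 0.0024977   0.57207405 -0.82019817]]
```

Request:
play_rows:
  targets:
    - [0,0.001,0.001,-0.03,0,0,0]
    - [0,0.001,0.001,-0.03,0,0,0]
    - [0,0.0126,0.0026,-0.0184,0,0,0]
    - [0,0.0126,0.0026,-0.0184,0,0,0]
    - [0,0.0126,0.0026,-0.0184,0,0,0]
    - [0,0.0126,0.0026,-0.0184,0,0,0]
    - [0,0,0,0,0,0,0]

```text
time_s: 3.45
position: [0.4246, -0.2423, 0.1089]
tcp_rot: [[-0.208, 0.802, 0.559], [0.978, 0.169, 0.121], [0.002, 0.572, -0.82]]
force: [-0.3, 0.5, -0.7]
opening: 0.997
```

Run:
```python
from h import *
s=bot.read_state();print(s['joint_positions'],s['position'],s['tcp_rot'][:,2],s['force'])
a=bot.capture('side')[275:373,235:325];b=bot.capture('top');cv2.imwrite('pics/t1.png',b);b=b[180:330,220:470]
o=np.zeros((588,800,3),np.uint8);o[:588,:540]=cv2.resize(a,(540,588),interpolation=2);o[:156,540:]=cv2.resize(b,(260,156))
cv2.imwrite('pics/g1.png',cv2.convertScaleAbs(o,alpha=1.3))
```

```text
[ -64.84907052   33.30275333  125.15713235   71.97417813   35.90988778
 -142.1901018 ] [ 0.42460442 -0.24231438  0.10892106] [ 0.55948314  0.12066974 -0.82001063] [-0.32238712  0.51155502 -0.69691962]
```

View pics/g1.png

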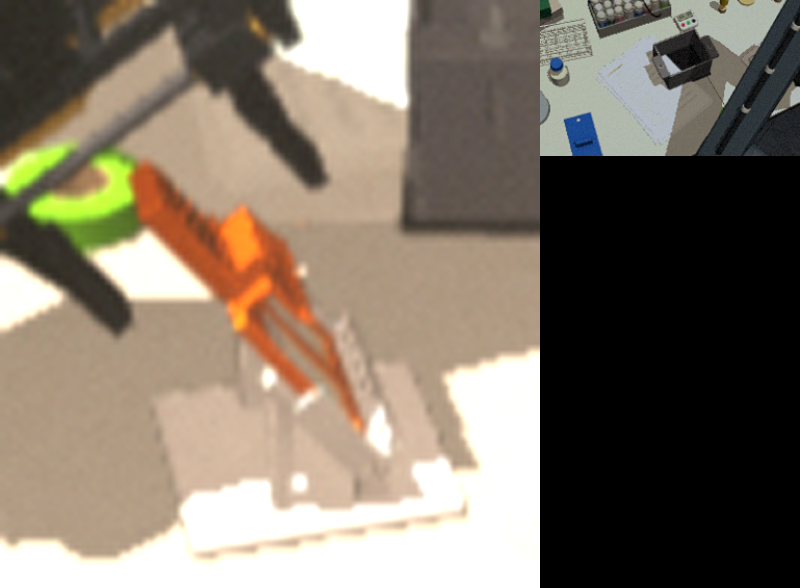

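The fingertips at crop (320,180) and (125,328) straddle the grip evenly, clear of the lip, so I'll close.

Request:
play_rows:
  targets:
    - [0.4,0,0,0,0,0,0]
    - [0.7,0,0,0,0,0,0]
    - [1,0,0,0,0,0,0]
    - [1,0,0,0,0,0,0]
    - [1,0,0,0,0,0,0]
    - [1,0,0,0,0,0,0]

```text
time_s: 4.3
position: [0.4236, -0.2449, 0.109]
tcp_rot: [[-0.203, 0.803, 0.561], [0.979, 0.166, 0.117], [0.001, 0.573, -0.82]]
force: [-0.5, 0.3, 0.3]
opening: 0.398
```

Request:
play_rows:
  targets:
    - [1,0,0,0,0,0,0]
    - [1,0,0,0,0,0,0]
    - [1,0,0,0,0,0,0]
    - [1,0,0,0,0,0,0]

```text
time_s: 4.8
position: [0.4235, -0.2449, 0.109]
tcp_rot: [[-0.203, 0.803, 0.56], [0.979, 0.166, 0.117], [0.0, 0.572, -0.82]]
force: [-0.2, 0.6, -0.3]
opening: 0.134
```

The opening of 0.134 is about 12 mm, which matches the grip's thickness. Next I'll draw the hanger out along its own z.

Request:
play_rows:
  targets:
    - [1,0,0,0,0,0,0]
    - [1,-0.0056,-0.0012,0.0082,0,0,0]
    - [1,-0.0084,-0.0017,0.0123,0,0,0]
    - [1,-0.0084,-0.0017,0.0123,0,0,0]
    - [1,-0.0084,-0.0017,0.0123,0,0,0]
    - [1,-0.0084,-0.0017,0.0123,0,0,0]
    - [1,-0.0084,-0.0017,0.0123,0,0,0]
    - [1,-0.0056,-0.0012,0.0082,0,0,0]
    - [1,0,0,0.03,0,0,0]
    - [1,0,0,0.03,0,0,0]
    - [1,0,0,0.03,0,0,0]
    - [1,0,0,0,0,0,0]

```text
time_s: 6.3
position: [0.3707, -0.2566, 0.2785]
tcp_rot: [[-0.204, 0.802, 0.562], [0.979, 0.169, 0.113], [-0.005, 0.573, -0.82]]
force: [-0.1, 0.5, -1.0]
opening: 0.137
```

Request:
play_rows:
  targets:
    - [1,0.0237,0.0321,0.003,-0.0248,0.1196,0]
    - [1,0.0237,0.0321,0.003,-0.0248,0.1196,0]
    - [1,0.0237,0.0321,0.003,-0.0248,0.1196,0]
    - [1,0.0237,0.0321,0.003,-0.0248,0.1196,0]
    - [1,0.0237,0.0321,0.003,-0.0248,0.1196,0]
    - [1,0.0237,0.0321,0.003,0,0,-0.0833]
    - [1,0.0237,0.0321,0.003,0,0,-0.0833]
    - [1,0.0237,0.0321,0.003,0,0,-0.0833]
    - [1,0.025,0.001,0,0,0,0]
    - [1,0.02,0.001,0,0,0,0]
    - [1,0,0,0,0,0,0]
    - [1,0,0,0,0,0,0]

```text
time_s: 7.8
position: [0.5975, -0.004, 0.2978]
tcp_rot: [[0.045, 0.999, 0.022], [0.999, -0.045, 0.007], [0.008, 0.021, -1.0]]
force: [-0.4, 0.4, -1.6]
opening: 0.133
```

Run:
```python
from h import *
s=bot.read_state();print(s['joint_positions'],s['position'],s['tcp_rot'],s['force'])
a=bot.capture('side');b=bot.capture('top');cv2.imwrite('pics/s3.png',a);cv2.imwrite('pics/t3.png',b)
a=a[205:325,275:375];b=b[170:270,300:420]
o=np.zeros((600,800,3),np.uint8);o[:480,:400]=cv2.resize(a,(400,480),interpolation=2);o[:333,400:]=cv2.resize(b,(400,333),interpolation=2)
cv2.imwrite('pics/g3.png',cv2.convertScaleAbs(o,alpha=1.8,beta=10))
```

```text
[-11.42417741  23.1956609   81.79021872   0.66764162  73.88536965
  -9.00036583] [ 0.59753681 -0.00401476  0.29778006] [[ 0.04532531  0.99873997  0.02154268]
 [ 0.99893994 -0.04548683  0.00706749]
 [ 0.00803849  0.02119951 -0.99974295]] [-0.40783126  0.41381859 -1.58007632]
```

View pics/g3.png

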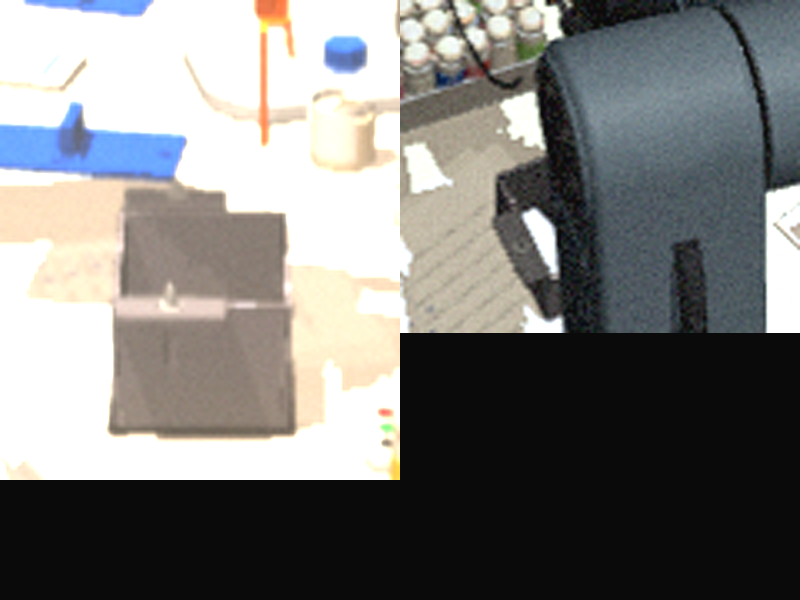

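Run:
```python
from hm import *
np.set_printoptions(precision=4,suppress=True)
print('cam',-C['side']['R'].T@C['side']['t'],-C['top']['R'].T@C['top']['t'])
im=cv2.cvtColor(cv2.imread('pics/side0.png'),cv2.COLOR_BGR2GRAY).astype(float)
L=[]
for v in range(260,279,2):
    r=im[v-1:v+2,338:358].mean(0);g=np.diff(r);i=g.argmax();j=np.arange(max(i-2,0),min(i+3,len(g)));w=np.clip(g[j],0,None)
    u=338+.5+(w*j).sum()/w.sum();p=plane('side',(u,v),.1);L.append(p);print(v,u.round(2),p)
    if v in(262,274):print(r.round(0))
L=np.array(L);k=np.polyfit(L[:,1],L[:,0],1);print('outer edge x at y0.002',np.polyval(k,.002),'slope deg',np.degrees(np.arctan(k[0])))
# hanger vs FK
h=cv2.cvtColor(cv2.imread('pics/s3.png'),cv2.COLOR_BGR2HSV);m=cv2.inRange(h,(4,120,60),(20,255,255))
for v in range(205,244,3):
    x=np.where(m[v,330:352])[0];print(v,330+x)
T=np.array([.5975,-.004,.2978]);a=np.radians(-2.6);ym=np.array([.045,.999,0])
for z in(-.02,-.06,-.097):print(z,proj('side',[T+[z*-.0215,-0,z]-.04*ym,T+[z*-.0215,0,z]+.04*ym]))
```

```text
cam [ 0.5198 -1.3643  0.8356] [-0.112   0.4545  1.6231]
260 346.13 [0.6212 0.0544 0.1   ]
262 346.51 [0.6215 0.0421 0.1   ]
[ 69.  69.  69.  69.  69.  69.  72.  79. 122. 168. 209. 218. 217. 214.
 216. 215. 217. 216. 214. 203.]
264 346.41 [0.6205 0.03   0.1   ]
266 346.78 [0.6208 0.0181 0.1   ]
268 346.51 [0.6193 0.0064 0.1   ]
270 346.53 [ 0.6186 -0.0052  0.1   ]
272 346.66 [ 0.6182 -0.0166  0.1   ]
274 346.66 [ 0.6175 -0.0279  0.1   ]
[ 68.  69.  69.  70.  70.  70.  72.  75. 120. 155. 212. 217. 217. 217.
 217. 218. 218. 219. 218. 217.]
276 346.62 [ 0.6167 -0.039   0.1   ]
278 346.75 [ 0.6164 -0.05    0.1   ]
outer edge x at y0.002 0.6191139037803265 slope deg 2.9980796398537977
205 [339 340 341 342 343 344 345 346]
208 [339 340 341 342 343 344 345 346]
211 [340 341 345 346 347]
214 [340 341 347]
217 [340 341 347]
220 [340 341]
223 [340 341]
226 [340 341]
229 [340 341]
232 [340 341]
235 [340 341]
238 [340 341]
241 []
-0.02 [[339.9134 215.7263]
 [339.6928 204.0631]]
-0.06 [[340.0474 230.0723]
 [339.8236 217.8585]]
-0.097 [[340.1679 243.043 ]
 [339.9413 230.3464]]
```

Request:
play_rows:
  targets:
    - [1,0.01,0.006,0,-0.007,0.0215,-0.005]
    - [1,0,0,0,0,0,0]
    - [1,0,0,-0.02,0,0,0]
    - [1,0,0,-0.02,0,0,0]
    - [1,0,0,-0.02,0,0,0]
    - [1,0,0,0,0,0,0]
    - [1,0,0,0,0,0,0]

```text
time_s: 8.78
position: [0.6092, 0.0016, 0.2403]
tcp_rot: [[0.051, 0.999, 0.005], [0.999, -0.051, -0.001], [-0.001, 0.005, -1.0]]
force: [0.1, -0.1, -1.0]
opening: 0.133
```

Request:
play_rows:
  targets:
    - [1,-0.0015,0,-0.015,0,0.004,0]
    - [1,0,0,-0.015,0,0,0]
    - [1,0,0,-0.015,0,0,0]
    - [1,0,0,-0.015,0,0,0]
    - [1,0,0,-0.015,0,0,0]
    - [1,0,0,-0.012,0,0,0]
    - [1,0,0,0,0,0,0]

```text
time_s: 9.65
position: [0.6068, 0.002, 0.1511]
tcp_rot: [[0.051, 0.999, -0.002], [0.999, -0.051, -0.0], [-0.001, -0.002, -1.0]]
force: [0.7, 0.7, -0.7]
opening: 0.139
```

Run:
```python
from h import *
s=bot.read_state();print(s['position'],s['tcp_rot'][:,2],s['force'])
a=bot.capture('side');cv2.imwrite('pics/s4.png',a)
crop('side',295,215,375,300,7,'g4.png',a)
h=cv2.cvtColor(a,cv2.COLOR_BGR2HSV);m=cv2.inRange(h,(4,120,60),(20,255,255))
for v in range(236,284,2): print(v,330+np.where(m[v,330:360])[0])
```

```text
[0.60680372 0.00195525 0.15105314] [-2.46405274e-03 -4.75219767e-04 -9.99996851e-01] [ 0.7174082   0.65761054 -0.67350556]
236 [342 343 344]
238 [341 342 343 344 345]
240 [341 342 343 344 345]
242 [341 342 343 344 345]
244 [341 342 343 344 345]
246 [341 342 343 344 345]
248 [341 342 343 344 345]
250 [341 342 343 344 345]
252 [341 342 343 344 345]
254 [341 342 343 344 345 346 347 348]
256 [341 342 343 344 345 346 347 348]
258 [341 342 343 344 345 346 347 348 349]
260 [341 342 343 344 345 346 347 348 349]
262 [341 342 343 344 349]
264 [342 343 344 349]
266 [342 343 344 349]
268 [342 343]
270 [342 343 344]
272 [342 343]
274 [342 343]
276 [341 342 343]
278 [342 343]
280 [342 343]
282 []
```

View pics/g4.png

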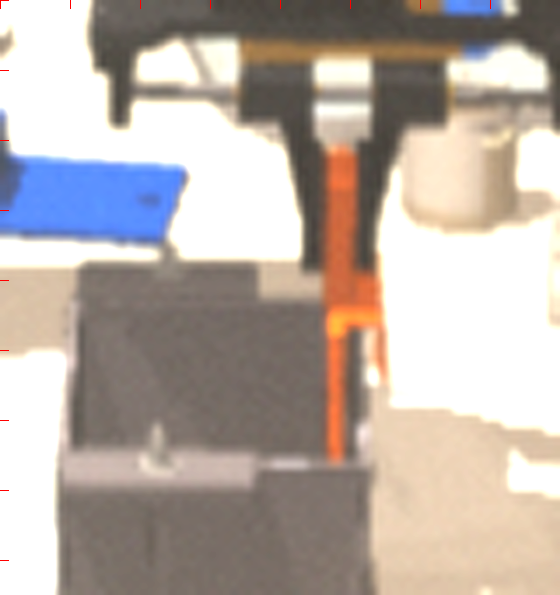

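The frame at column 342.5 is inside the bath and the bent part at column 349 is outside. The wall is at columns 344.7–346.6, centred in the gap, so I can lower.

Request:
play_rows:
  targets:
    - [1,0.0005,0,-0.008,0,-0.002,0]
    - [1,0,0,-0.008,0,0,0]
    - [1,0,0,-0.006,0,0,0]
    - [1,0,0,-0.003,0,0,0]
    - [1,0,0,0,0,0,0]
    - [1,0,0,0,0,0,0]

```text
time_s: 10.45
position: [0.6083, 0.0018, 0.1276]
tcp_rot: [[0.051, 0.999, 0.003], [0.999, -0.051, -0.001], [-0.001, 0.003, -1.0]]
force: [-0.3, -0.2, -0.8]
opening: 0.135
```

Request:
play_rows:
  targets:
    - [1,0,0,-0.003,0,0,0]
    - [1,0,0,-0.002,0,0,0]
    - [1,0,0,0,0,0,0]

```text
time_s: 10.82
position: [0.6079, 0.0019, 0.1221]
tcp_rot: [[0.051, 0.999, 0.002], [0.999, -0.051, -0.001], [-0.001, 0.002, -1.0]]
force: [-0.1, 0.3, -1.0]
opening: 0.138
```

Request:
play_rows:
  targets:
    - [1,0,0,-0.002,0,0,0]
    - [1,0,0,-0.002,0,0,0]
    - [1,0,0,0,0,0,0]

```text
time_s: 11.2
position: [0.6079, 0.0019, 0.1181]
tcp_rot: [[0.051, 0.999, 0.002], [0.999, -0.051, -0.001], [-0.001, 0.002, -1.0]]
force: [0.0, -0.1, -0.9]
opening: 0.137
```

Request:
play_rows:
  targets:
    - [1,0,0,-0.002,0,0,0]
    - [1,0,0,0,0,0,0]

```text
time_s: 11.45
position: [0.6079, 0.0019, 0.1162]
tcp_rot: [[0.051, 0.999, 0.002], [0.999, -0.051, -0.001], [-0.001, 0.002, -1.0]]
force: [0.4, -0.6, -1.3]
opening: 0.137
```

Request:
play_rows:
  targets:
    - [1,0,0,-0.002,0,0,0]
    - [1,0,0,0,0,0,0]

```text
time_s: 11.7
position: [0.6079, 0.0019, 0.1142]
tcp_rot: [[0.051, 0.999, 0.002], [0.999, -0.051, -0.001], [-0.001, 0.002, -1.0]]
force: [0.1, -0.4, -0.5]
opening: 0.134
```

Request:
play_rows:
  targets:
    - [1,0,0,-0.0015,0,0,0]
    - [1,0,0,0,0,0,0]

```text
time_s: 11.95
position: [0.6081, 0.0019, 0.1138]
tcp_rot: [[0.05, 0.999, 0.002], [0.999, -0.05, -0.001], [-0.001, 0.003, -1.0]]
force: [-0.8, -0.1, 4.5]
opening: 0.132
```

The lip touched the rim at TCP z 0.114, with the force jumping to +4.5 N, as predicted. I'll release.

Request:
play_rows:
  targets:
    - [1,0,0,0.001,0,0,0]
    - [0.75,0,0,0,0,0,0]
    - [0.6,0,0,0,0,0,0]
    - [0.6,0,0,0,0,0,0]
    - [0.6,0,0,0,0,0,0]
    - [0.6,0,0,0,0,0,0]
    - [0.6,0,0,0.01,0,0,0]
    - [0.6,0,0,0.03,0,0,0]
    - [0.6,0,0,0.04,0,0,0]
    - [0.6,0,0,0.05,0,0,0]
    - [0.6,0,0,0.05,0,0,0]
    - [0.6,0,0,0,0,0,0]

```text
time_s: 13.45
position: [0.6109, 0.0014, 0.2999]
tcp_rot: [[0.05, 0.999, 0.014], [0.999, -0.05, -0.003], [-0.002, 0.014, -1.0]]
force: [0.0, -0.9, -0.9]
opening: 0.402
```

Run:
```python
from h import *
s=bot.read_state();print(s['position'],s['force'],s['opening'])
a=bot.capture('side');cv2.imwrite('pics/s5.png',a);b=bot.capture('top');cv2.imwrite('pics/t5.png',b)
o=np.zeros((600,800,3),np.uint8);o[:,:400]=cv2.resize(a[200:320,290:370],(400,600),interpolation=2)
o[:300,400:]=cv2.resize(b[190:265,310:410],(400,300),interpolation=2);o[300:,400:]=cv2.resize(b[270:345,210:310],(400,300),interpolation=2)
cv2.imwrite('pics/g5.png',cv2.convertScaleAbs(o,alpha=1.6,beta=10))
```

```text
[0.6109487  0.00142314 0.2999449 ] [ 0.01662117 -0.93279138 -0.87187768] 0.40178078158461566
```

View pics/g5.png

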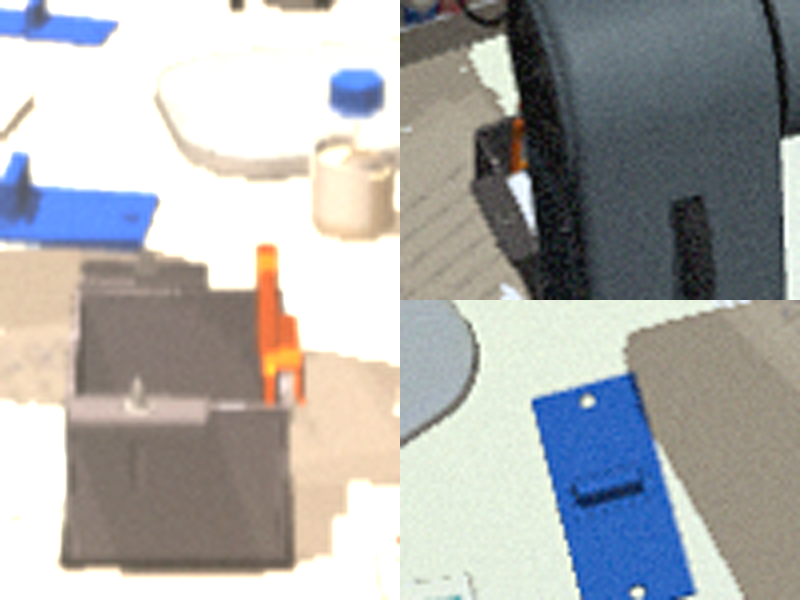

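The hanger hangs upright on the far wall, with its grip at side-crop (267,250–400) and the lip over the rim at (290,370). The top view now shows both cover holes, at crop (587,400) and (637,592). I'll measure the cover precisely.

Run:
```python
from h import *
np.set_printoptions(precision=4,suppress=True)
for n,f in(('top','pics/t5.png'),('side','pics/s5.png')):
    im=cv2.imread(f);h=cv2.cvtColor(im,cv2.COLOR_BGR2HSV);m=cv2.inRange(h,(105,140,40),(125,255,255))
    k,l,st,ce=cv2.connectedComponentsWithStats(m)
    i=[i for i in range(1,k) if st[i,4]>300];i=max(i,key=lambda i:st[i,4] if abs(ce[i][0]-(262 if n=='top' else 293))<15 else 0)
    mm=(l==i).astype(np.uint8);print(n,st[i],ce[i])
    c=max(cv2.findContours(mm,cv2.RETR_EXTERNAL,cv2.CHAIN_APPROX_NONE)[0],key=cv2.contourArea)
    if n=='top':
        W=np.array([plane(n,p[0],.006)[:2] for p in c]).astype(np.float32);r=cv2.minAreaRect(W*1000);print('rect mm',r,cv2.boxPoints(r))
        for q in((256.75,295),(269.25,343)):
            g=h[:,:,1].astype(float);x0,y0=int(q[0]),int(q[1]);w=np.clip(180-g[y0-3:y0+5,x0-3:x0+5],0,None);Y,X=np.mgrid[y0-3:y0+5,x0-3:x0+5];u=((w*X).sum()/w.sum(),(w*Y).sum()/w.sum());print('hole',u,plane(n,u,.004),plane(n,u,.006))
    else:
        W=np.array([plane(n,p[0],.006)[:2] for p in c]);# drop rib
        a=cv2.approxPolyDP(c,1.5,True)[:,0];print([(tuple(p),plane(n,p,.006)[:2].round(4)) for p in a])
        x=c[:,0,:];print('rib top',x[x[:,1]<=x[:,1].min()+1].mean(0),x[:,1].min())
```

```text
top [ 243  289   40   62 1505] [262.5668 319.1116]
rect mm ((458.5782165527344, 373.43182373046875), (81.49315643310547, 184.9344024658203), 80.06859588623047) [[360.4691 349.2436]
 [542.6323 317.3481]
 [556.6873 397.6201]
 [374.5242 429.5155]]
hole (np.float64(256.33260153677276), np.float64(294.69813391877057)) [0.5383 0.359  0.004 ] [0.5375 0.3592 0.006 ]
hole (np.float64(269.80245447347585), np.float64(344.11757719714967)) [0.3752 0.3864 0.004 ] [0.3746 0.3865 0.006 ]
side [265 236  56  12 470] [292.4574 242.1043]
[((np.int32(265), np.int32(245)), array([0.3675, 0.3524])), ((np.int32(317), np.int32(247)), array([0.5426, 0.3326])), ((np.int32(320), np.int32(239)), array([0.5539, 0.3952])), ((np.int32(298), np.int32(238)), array([0.478 , 0.4052])), ((np.int32(295), np.int32(245)), array([0.4687, 0.3499])), ((np.int32(289), np.int32(242)), array([0.4478, 0.3738])), ((np.int32(289), np.int32(237)), array([0.4466, 0.4142])), ((np.int32(270), np.int32(236)), array([0.3801, 0.4241]))]
rib top [279.    236.619] 236
```

Request:
play_rows:
  targets:
    - [0.3,-0.019,0.0465,0,0,0.0018,-0.015]
    - [0.3,-0.019,0.0465,0,0,0.0018,-0.015]
    - [0.3,-0.019,0.0465,0,0,0.0018,-0.015]
    - [0.3,-0.019,0.0465,0,0,0.0018,-0.015]
    - [0.3,-0.019,0.0465,0,0,0.0018,-0.015]
    - [0.3,-0.019,0.0465,0,0,0.0018,-0.015]
    - [0.3,-0.019,0.0465,0,0,0.0018,-0.015]
    - [0.3,-0.019,0.0465,0,0,0.0018,-0.015]
    - [0.3,0,0,-0.05,0,0,0]
    - [0.3,0,0,-0.05,0,0,0]
    - [0.3,0,0,-0.05,0,0,0]
    - [0.3,0,0,0,0,0,0]

```text
time_s: 15.05
position: [0.4517, 0.3714, 0.1386]
tcp_rot: [[0.17, 0.985, -0.025], [0.985, -0.17, -0.007], [-0.011, -0.023, -1.0]]
force: [-0.0, -0.6, -0.1]
opening: 0.698
```

Request:
play_rows:
  targets:
    - [0.3,0,0,0,0,0,0]
    - [0.3,0,0,0,0,0,0]

```text
time_s: 15.3
position: [0.4575, 0.3745, 0.1461]
tcp_rot: [[0.17, 0.985, -0.009], [0.985, -0.17, 0.002], [0.0, -0.009, -1.0]]
force: [0.1, 0.3, -0.1]
opening: 0.697
```

Request:
play_rows:
  targets:
    - [0.3,0.001,-0.001,-0.04,0.002,-0.009,0]
    - [0.3,0,0,-0.03,0,0,0]
    - [0.3,0,0,-0.03,0,0,0]
    - [0.3,0,0,-0.02,0,0,0]
    - [0.3,0,0,0,0,0,0]
    - [0.3,0,0,0,0,0,0]
    - [0.3,0,0,0,0,0,0]

```text
time_s: 16.18
position: [0.4582, 0.3735, 0.0255]
tcp_rot: [[0.17, 0.985, -0.001], [0.985, -0.17, 0.003], [0.003, -0.001, -1.0]]
force: [-0.3, 0.7, 0.2]
opening: 0.701
```

Request:
play_rows:
  targets:
    - [0.3,0,0,-0.007,-0.003,0,0]
    - [0.3,0,0,-0.0045,0,0,0]
    - [0.3,0,0,0,0,0,0]
    - [0.7,0,0,0,0,0,0]
    - [1,0,0,0,0,0,0]
    - [1,0,0,0,0,0,0]
    - [1,0,0,0,0,0,0]
    - [1,0,0,0,0,0,0]
    - [1,0,0,0,0,0,0]
    - [1,0,0,0,0,0,0]
    - [1,0,0,0,0,0,0]

```text
time_s: 17.55
position: [0.4572, 0.3729, 0.0124]
tcp_rot: [[0.17, 0.985, -0.003], [0.985, -0.17, -0.001], [-0.002, -0.003, -1.0]]
force: [-0.8, -0.3, 0.3]
opening: 0.158
```

Request:
play_rows:
  targets:
    - [1,0,0,0.005,0,0,0]
    - [1,0,0,0.01,0,0,0]
    - [1,0,0,0.03,0,0,0]
    - [1,0,0,0.04,0,0,0]
    - [1,0,0,0.05,0,0,0]
    - [1,0,0,0.05,0,0,0]
    - [1,0,0,0.03,0,0,0]
    - [1,0,0,0,0,0,0]
    - [1,0,0,0,0,0,0]

```text
time_s: 18.68
position: [0.4559, 0.3722, 0.2262]
tcp_rot: [[0.17, 0.985, -0.006], [0.985, -0.17, -0.003], [-0.004, -0.005, -1.0]]
force: [0.4, -0.3, -1.1]
opening: 0.156
```

Request:
play_rows:
  targets:
    - [1,0.0084,-0.0368,0,0,0,-0.145]
    - [1,0.0084,-0.0368,0,0,0,-0.145]
    - [1,0.0084,-0.0368,0,0,0,-0.145]
    - [1,0.0084,-0.0368,0,0,0,-0.145]
    - [1,0.0084,-0.0368,0,0,0,-0.145]
    - [1,0.0084,-0.0368,0,0,0,-0.145]
    - [1,0.0084,-0.0368,0,0,0,-0.145]
    - [1,0.0084,-0.0368,0,0,0,-0.145]
    - [1,0.0084,-0.0368,0,0,0,-0.145]
    - [1,0.0084,-0.0368,0,0,0,-0.145]
    - [1,0,0,0,0,0,0]
    - [1,0,0,0,0,0,0]

```text
time_s: 20.18
position: [0.5397, 0.0053, 0.2257]
tcp_rot: [[0.999, -0.05, -0.006], [-0.05, -0.999, 0.005], [-0.006, -0.004, -1.0]]
force: [-0.0, 0.2, -1.3]
opening: 0.159
```

Request:
play_rows:
  targets:
    - [1,0,0,0,0,0,0]
    - [1,0,0,0,0,0,0]

```text
time_s: 20.42
position: [0.5407, 0.0058, 0.2272]
tcp_rot: [[0.999, -0.048, -0.002], [-0.048, -0.999, 0.003], [-0.003, -0.003, -1.0]]
force: [-0.1, -0.9, -1.6]
opening: 0.162
```

Request:
play_rows:
  targets:
    - [1,0,0,-0.02,0.003,-0.002,0]
    - [1,0,0,-0.02,0,0,0]
    - [1,0,0,-0.02,0,0,0]
    - [1,0,0,-0.01,0,0,0]
    - [1,0,0,0,0,0,0]
    - [1,0,0,0,0,0,0]
    - [1,0,0,0,0,0,0]

```text
time_s: 21.3
position: [0.5417, 0.0048, 0.1582]
tcp_rot: [[0.999, -0.05, 0.002], [-0.05, -0.999, 0.006], [0.002, -0.006, -1.0]]
force: [-0.2, -0.2, -1.8]
opening: 0.161
```

Run:
```python
from h import *
s=bot.read_state();print(s['position'],s['tcp_rot'],s['force'])
a=bot.capture('side');cv2.imwrite('pics/s6.png',a);b=bot.capture('top');cv2.imwrite('pics/t6.png',b)
o=np.zeros((600,800,3),np.uint8);f=lambda q,n:cv2.resize(q,None,fx=n,fy=n,interpolation=2)
A=f(a[225:310,293:355],7);o[:595,:434]=A
B=f(b[190:265,315:405],4);o[:300,434:794]=B
O=f(cv2.imread('pics/side0.png')[240:290,295:355],6);o[300:600,434:794]=O
cv2.imwrite('pics/g6.png',cv2.convertScaleAbs(o,alpha=1.5,beta=10))
```

```text
[0.5416745  0.00477388 0.15818788] [[ 0.99876356 -0.04967322  0.00198148]
 [-0.04968413 -0.99874758  0.00589595]
 [ 0.00168613 -0.00598711 -0.99998066]] [-0.22080415 -0.17744673 -1.83720595]
```

View pics/g6.png

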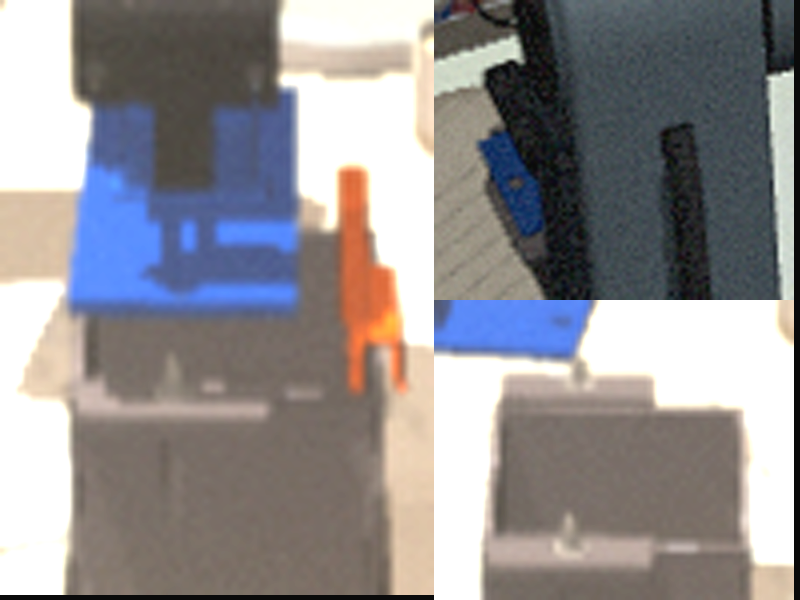

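In the side crop the cover is held level over the bath, with its near edge running from (70,303) to (298,300) and a -y pin tip at (172,355). In the top crop the +y hole is at (517,184). I'll compute where the holes are relative to the pins within each camera.

Run:
```python
from h import *
np.set_printoptions(precision=4,suppress=True)
zt=.152
a=cv2.imread('pics/s6.png');h=cv2.cvtColor(a,cv2.COLOR_BGR2HSV);m=cv2.inRange(h,(100,110,40),(128,255,255));m[:,345:]=0
L=[];Rr=[]
for v in range(246,267,2):
    x=np.where(m[v,295:345])[0]+295
    l,r=plane('side',(x.min()-.5,v),zt),plane('side',(x.max()+.5,v),zt);L.append(l);Rr.append(r)
L,Rr=map(np.array,(L,Rr))
for nm,q in(('L',L),('R',Rr)):
    k=np.polyfit(q[:,1],q[:,0],1);print(nm,'x at y=-.07,0,.08',np.polyval(k,[-.075,0,.085]),'deg',np.degrees(np.arctan(k[0])),'res',(q[:,0]-np.polyval(k,q[:,1])).round(4))
for u in(305,312,325,333):
    v=np.where(m[250:280,u])[0]+250;vt=v.max()+.5;print('near edge col',u,vt,plane('side',(u,vt),zt-.006))
# pins side: bright column centroid of cone in side0
g=cv2.cvtColor(cv2.imread('pics/side0.png'),cv2.COLOR_BGR2GRAY).astype(int)
print(g[273:284,311:325]);print(g[247:257,313:327])
b=cv2.imread('pics/t6.png');bg=cv2.cvtColor(b,cv2.COLOR_BGR2HSV)[:,:,1];print(bg[230:243,328:344])
t0=cv2.cvtColor(cv2.imread('pics/top0.png'),cv2.COLOR_BGR2GRAY);print(t0[238:252,328:344])
```

```text
L x at y=-.07,0,.08 [0.4987 0.5037 0.5094] deg 3.846875918576888 res [ 0.0004  0.0012 -0.0006  0.0002 -0.0016 -0.0007  0.0001  0.001  -0.0008
  0.      0.0008]
R x at y=-.07,0,.08 [0.5822 0.5837 0.5853] deg 1.1375728949813242 res [-0.0001 -0.0004 -0.0007 -0.0009  0.0015  0.0012  0.0009  0.0007 -0.0022
  0.0001 -0.0001]
near edge col 305 268.5 [ 0.5058 -0.0793  0.146 ]
near edge col 312 268.5 [ 0.5239 -0.0797  0.146 ]
near edge col 325 268.5 [ 0.5574 -0.0806  0.146 ]
near edge col 333 268.5 [ 0.578  -0.0811  0.146 ]
[[ 67  69  70  69  70  68  70  68  71  70  71  70  70  69]
 [ 66  68  70  72  70  70  69  70  69  69  69  71  70  69]
 [ 66  68  71  69  71  74  86  70  71  68  69  69  69  69]
 [ 66  67  69  71  70  83 111  81  71  68  68  70  69  72]
 [ 67  65  69  71  73  88 111  87  71  70  69  70  70  69]
 [ 74  78  78  77  82  94 104  88  76  78  78  76  75  72]
 [ 92  95  96  98 103 101  98  89  90  96  96  95  93  88]
 [112 111 109 109 133 114  97  88 104 115 111 110 112 108]
 [113 113 112 109 140 127 112 104 107 121 113 112 112 113]
 [111 112 112 113 122 130 128 128 123 109 110 11
[... 1772 characters left out ...]
  79  74  68 112 137 135 134]
 [ 93  74  40  65  79  75  72  56  58  72  76  80 110 132 140 137]
 [ 87  86  67  63  75  84  80  50  45  78  91  83  74 115 138 134]
 [ 88  93  77  50  57  83  98  83  63  81  86  72  69 110 135 136]
 [ 95  91  94  70  61  71  76  94 103  97  82  73  75  82 120 135]
 [ 93  90  94  77  40  58  76  70  64  74  74  74  74  89 117 131]
 [ 93  88  92  92  70  56  70  78  72  75  72  75  73  75  84 118]
 [ 93  90  93  88  76  47  63  78  72  77  75  70  75  75  88 116]
 [ 92  85  88  87  93  74  58  71  76  73  74  72  74  78  74  84]
 [ 85  81  87  90  92  84  44  57  77  74  76  71  72  78  75  77]
 [ 77  82  91  93  95  77  48  47  72  72  72  77  76  72  68  73]]
```

Run:
```python
from h import *
np.set_printoptions(precision=4,suppress=True)
for nm,p in(('+y',(.5442,.0859)),('-y',(.5372,-.0752))):
    for z in(.106,.114,.122): print(nm,z,'side',proj('side',[*p,z])[0],'top',proj('top',[*p,z])[0])
print('d/dx,dy mm side',(proj('side',[.545,-.075,.114])-proj('side',[.544,-.075,.114])),'top dx',proj('top',[.545,.085,.114])-proj('top',[.544,.085,.114]),'dy',proj('top',[.544,.086,.114])-proj('top',[.544,.085,.114]))
for z in(.146,.149,.152):print('hole +y top cam',z,plane('top',(335,235.4),z))
s=bot.read_state();T=np.array(s['position']);R=np.array(s['tcp_rot']);y=R[:,1]
for sg in(1,-1):
    H=T+sg*.08*y;H[2]=.149;print('FK hole',H,'side',proj('side',H)[0],'top',proj('top',H)[0])
a=cv2.imread('pics/s6.png');g=a[:,:,0].astype(int);print(g[258:271,310:328])
```

```text
+y 0.106 side [318.7482 253.42  ] top [334.5129 243.556 ]
+y 0.114 side [318.7391 250.9297] top [334.566  242.3789]
+y 0.122 side [318.73   248.4288] top [334.6194 241.1918]
-y 0.106 side [317.2144 281.0848] top [382.0159 224.5521]
-y 0.114 side [317.2006 278.4151] top [382.2639 223.3179]
-y 0.122 side [317.1867 275.7326] top [382.5137 222.0735]
d/dx,dy mm side [[ 0.3825 -0.0048]] top dx [[-0.1505 -0.2655]] dy [[-0.2952  0.1321]]
hole +y top cam 0.146 [0.5504 0.082  0.146 ]
hole +y top cam 0.149 [0.549  0.0828 0.149 ]
hole +y top cam 0.152 [0.5477 0.0835 0.152 ]
FK hole [ 0.5375 -0.0751  0.149 ] side [317.2411 266.5703] top [383.3091 217.7371]
FK hole [0.5454 0.0847 0.149 ] side [319.1382 240.0894] top [334.9855 236.6146]
[[170 169 170 171 169 160 101  94 108 163 156 100  92 108 163 170 168 168]
 [170 170 170 170 168 159 101  91 107 164 157 101  89 103 144 151 147 147]
 [172 169 170 169 170 159 102  89 102 143 139  96  89  92  96 100  98  99]
 [172 170 169 169 168 158 101  88  92  98  97  92  88  88  89  88  91  89]
 [171 170 170 165 152 141  98  90  88  94  91  89  90  89  91  87  89  92]
 [171 171 166 146 106  97  91  89  89  90  91  89  91  88  91  89  88  91]
 [169 170 161 133 120  96  91  88  89  93  90  92  92  94  92  92  92  93]
 [170 170 169 166 158 126 109  88  89  90  93 109 122 123 123 122 123 123]
 [168 169 169 170 167 161 146 115 107 109 121 145 162 164 164 164 163 163]
 [153 151 153 151 155 156 156 150 135 137 149 155 157 156 157 158 158 155]
 [109 109 110 111 121 122 123 120 122 120 121 123 123 124 123 122 122 120]
 [ 88  82  84  84  84  89  90  90  91  91  92  90  92  91  89  90  89  85]
 [ 73  69  73  73  73  74  73  73  72  72  72  71  72  71  70  72  72  70]]
```

Request:
play_rows:
  targets:
    - [1,-0.0033,0.0008,-0.01,0.006,0.002,0]
    - [1,0,0,-0.008,0,0,0]
    - [1,0,0,0,0,0,0]
    - [1,0,0,0,0,0,0]
    - [1,0,0,0,0,0,0]

```text
time_s: 22.02
position: [0.5381, 0.0056, 0.1395]
tcp_rot: [[0.999, -0.05, -0.001], [-0.05, -0.999, 0.012], [-0.002, -0.012, -1.0]]
force: [-0.2, -0.6, -1.4]
opening: 0.16
```

```bash
cat > meas.py <<'E'
from h import *
np.set_printoptions(precision=4,suppress=True)
s=bot.read_state();T=np.array(s['position']);print(T,np.array(s['tcp_rot'])[:,1:].T,s['force'])
zt=T[2]-.0124+.006
a=bot.capture('side');b=bot.capture('top');cv2.imwrite('pics/sm.png',a);cv2.imwrite('pics/tm.png',b)
B=a[:,:,0].astype(float)-a[:,:,2]
hh=cv2.cvtColor(a,cv2.COLOR_BGR2HSV);m=cv2.inRange(hh,(100,110,40),(128,255,255));m[:,345:]=0;m[:,:293]=0
rows=[v for v in range(246,285) if (m[v]>0).sum()>50*0.5];print('rows',rows[0],rows[-1])
Q=[]
for v in rows[2:-3]:
    r=B[v,290:350];x=np.arange(290,350);on=r>.5*np.median(r[15:40]);i=np.where(on)[0]
    def sub(i0,i1):
        t=.5*np.median(r[15:40]);return x[i0]+(t-r[i0])/(r[i1]-r[i0])*(x[i1]-x[i0])
    l=sub(i[0]-1,i[0]);q=sub(i[-1]+1,i[-1]);Q.append((v,l,q,*((plane('side',(l,v),zt)+plane('side',(q,v),zt))/2)[:2],plane('side',(q,v),zt)[0]-plane('side',(l,v),zt)[0]))
Q=np.array(Q);k=np.polyfit(Q[:,4],Q[:,3],1);print('width',Q[:,5].mean(),'mid x at y -.075,.0054,.0859',np.polyval(k,[-.075,.0054,.0859]),'want .5367 .5408 .5449')
v=rows[-1];print(v);print(a[v-7:v+4,309:328,0])
bg=cv2.cvtColor(b,cv2.COLOR_BGR2HSV)[:,:,1];print(bg[232:247,326:344])
E
python3 meas.py
```

```text
[0.5381 0.0056 0.1395] [[-0.0498 -0.9987 -0.0121]
 [-0.0012  0.0121 -0.9999]] [-0.2158 -0.5514 -1.3552]
rows 259 275
width 0.08391749179142773 mid x at y -.075,.0054,.0859 [0.5371 0.5414 0.5458] want .5367 .5408 .5449
275
[[171 169 170 168 167 159 101  91  90  88  88  89  92  92  88  91  91  89
   91]
 [169 171 167 151 149 139  97  90  89  89  88  92  91  90  90  88  88  90
   88]
 [170 170 160 111 103 100  93  90  91  93  90  91  89  92  89  90  91  87
   89]
 [170 170 163 131 124 120 103  94  89  91  90  93  92  95  92  94  93  92
   91]
 [170 170 169 165 164 161 134 107  92  96  98 119 123 123 125 124 124 124
  123]
 [162 164 164 163 162 160 157 140 120 128 140 162 164 164 164 162 163 163
  161]
 [134 135 134 135 135 133 132 131 130 134 142 148 150 149 148 148 148 149
  147]
 [ 93  95  97  94  90  87  87  91  94  97  98 100 101 101 101 101  99 100
   98]
 [ 78  76  76  76  76  73  74  79  87  87  83  83  83  83  84  81  83  82
   81]
 [ 64  64  64  65  64  64  64  70  84  75  63  65  65  64  63  62  61  63
   63]
 [ 64  64  62  63  61  62  63  67  80  74  63  62  63  61  61  62  5
[... 439 characters left out ...]
188 182 255 135 146  67]
 [ 36  36  40   9 132 217 238 173 110 109  99 255 251 255 179 179  34 255]
 [ 28  43  45  28  67 235 205 175  19  41  14 201 246 202 228  85  57   0]
 [ 44  36  39  45  34 157 217 208  75  32  36 137 251 199 219 134 255 128]
 [ 39  40  38  39  47  67 197 175 246 173 179 231 218 251 255 122  16  99]
 [ 37  35  36  37  43  19 143 197 212 222 255 238 200 216 168 120  51  36]
 [ 39  37  40  45  35  34  64 250 181 179 182 211 224 188 233 121 128  81]
 [ 33  37  49  35  45  55  17 154 255 228 246 211 229 220 255 166 255  32]
 [ 34  31  40  34  39  34  40  54 199 231 237 169 255 251 209 204 255  36]
 [ 43  35  39  38  35  31  40  15 149 255 219 228 223 234 203 214  85  30]]
```

Request:
play_rows:
  targets:
    - [1,-0.0008,0.0003,0,-0.012,-0.001,0]
    - [1,0,0,-0.002,0,0,0]
    - [1,0,0,-0.002,0,0,0]
    - [1,0,0,0,0,0,0]
    - [1,0,0,0,0,0,0]

```text
time_s: 22.75
position: [0.537, 0.0059, 0.1353]
tcp_rot: [[0.999, -0.05, -0.001], [-0.05, -0.999, 0.0], [-0.001, -0.0, -1.0]]
force: [-1.0, -0.1, -1.0]
opening: 0.155
```

Request:
play_rows:
  targets:
    - [1,0,0,-0.002,0,0,0]
    - [1,0,0,-0.001,0,0,0]
    - [1,0,0,0,0,0,0]
    - [1,0,0,0,0,0,0]

```text
time_s: 23.25
position: [0.537, 0.0059, 0.1324]
tcp_rot: [[0.999, -0.05, -0.001], [-0.05, -0.999, 0.0], [-0.001, -0.0, -1.0]]
force: [0.4, 0.1, -1.8]
opening: 0.159
```

```bash
python3 meas.py | head -16
```

```text
[0.537  0.0059 0.1324] [[-0.0498 -0.9988 -0.0002]
 [-0.0007  0.0002 -1.    ]] [ 0.4173  0.1122 -1.8021]
rows 261 276
width 0.08420398342534033 mid x at y -.075,.0054,.0859 [0.5356 0.5406 0.5456] want .5367 .5408 .5449
276
[[170 170 170 168 160 102  91  91  97  99  96  91  89  91  92  99  96  97
   99]
 [170 170 170 168 158 102  88  90  91  91  90  87  88  90  88  89  87  89
   90]
 [170 170 165 149 140  97  89  90  91  88  89  90  88  88  87  87  88  90
   90]
 [168 166 145 108 100  92  91  88  92  89  89  93  92  88  91  89  90  90
   89]
 [170 165 133 125 121 112  91  86  90  88  96 120 117  96  94  93  95  93
  100]
 [169 169 165 165 161 149 109  92  93 100 117 160 159 128 122 124 120 122
```

Request:
play_rows:
  targets:
    - [1,0,0,-0.002,0,0,0]
    - [1,0,0,-0.001,0,0,0]
    - [1,0,0,0,0,0,0]

```text
time_s: 23.72
position: [0.537, 0.0058, 0.1293]
tcp_rot: [[0.999, -0.05, -0.001], [-0.05, -0.999, -0.0], [-0.001, 0.0, -1.0]]
force: [-0.9, -0.0, -1.9]
opening: 0.159
```

Request:
play_rows:
  targets:
    - [1,0,0,-0.002,0,0,0]
    - [1,0,0,-0.001,0,0,0]
    - [1,0,0,0,0,0,0]

```text
time_s: 24.1
position: [0.537, 0.0054, 0.1263]
tcp_rot: [[0.999, -0.049, -0.001], [-0.049, -0.999, -0.001], [-0.001, 0.001, -1.0]]
force: [-1.0, -4.5, -1.2]
opening: 0.161
```

Request:
play_rows:
  targets:
    - [1,0,0,-0.0015,0,0,0]
    - [1,0,0,-0.0015,0,0,0]
    - [1,0,0,0,0,0,0]

```text
time_s: 24.48
position: [0.537, 0.0054, 0.1233]
tcp_rot: [[0.999, -0.049, -0.001], [-0.049, -0.999, -0.001], [-0.001, 0.001, -1.0]]
force: [-0.0, -4.3, -0.7]
opening: 0.158
```

A lateral force of -4.5 N in y shows the pin is touching, so I'll ease 1 mm towards -y and carry on down.

Request:
play_rows:
  targets:
    - [1,0,-0.001,0,0,0,0]
    - [1,0,0,-0.0015,0,0,0]
    - [1,0,0,0,0,0,0]

```text
time_s: 24.85
position: [0.537, 0.0052, 0.1217]
tcp_rot: [[0.999, -0.05, -0.001], [-0.05, -0.999, 0.001], [-0.001, -0.001, -1.0]]
force: [0.2, -2.0, -1.7]
opening: 0.155
```

Request:
play_rows:
  targets:
    - [1,0,0,-0.0015,0,0,0]
    - [1,0,0,-0.001,0,0,0]
    - [1,0,0,0,0,0,0]

```text
time_s: 25.22
position: [0.5369, 0.0051, 0.1192]
tcp_rot: [[0.999, -0.05, -0.001], [-0.05, -0.999, 0.001], [-0.001, -0.001, -1.0]]
force: [0.2, -0.5, -1.9]
opening: 0.161
```

Request:
play_rows:
  targets:
    - [1,0,-0.0005,-0.001,0,0,0]
    - [1,0,0,-0.0005,0,0,0]
    - [1,0,0,0,0,0,0]

```text
time_s: 25.6
position: [0.5369, 0.0049, 0.1184]
tcp_rot: [[0.999, -0.05, -0.001], [-0.05, -0.999, 0.001], [-0.001, -0.001, -1.0]]
force: [-1.1, 1.1, 4.0]
opening: 0.156
```

Request:
play_rows:
  targets:
    - [1,0,0,-0.001,0,0,0]
    - [1,0,0,0,0,0,0]

```text
time_s: 25.85
position: [0.537, 0.0049, 0.1184]
tcp_rot: [[0.999, -0.05, -0.0], [-0.05, -0.999, 0.001], [-0.0, -0.001, -1.0]]
force: [-3.3, 0.9, 12.5]
opening: 0.155
```

The cover is seated at TCP z 0.1184, exactly as predicted, with 12.5 N of contact. I'll release and retreat.

Request:
play_rows:
  targets:
    - [1,0,0,0.0015,0,0,0]
    - [0.75,0,0,0,0,0,0]
    - [0.6,0,0,0,0,0,0]
    - [0.6,0,0,0,0,0,0]
    - [0.6,0,0,0,0,0,0]
    - [0.6,0,0,0,0,0,0]
    - [0.6,0,0,0.015,0,0,0]
    - [0.6,0,0,0.03,0,0,0]
    - [0.6,0,0,0.04,0,0,0]
    - [0.6,-0.01,0,0.05,0,0,0]
    - [0.6,-0.02,0.03,0.05,0,0,0]
    - [0.6,-0.02,0.05,0,0,0,0]

```text
time_s: 27.35
position: [0.4898, 0.0842, 0.309]
tcp_rot: [[0.999, -0.053, 0.012], [-0.053, -0.999, -0.0], [0.012, -0.0, -1.0]]
force: [0.3, 1.1, -1.2]
opening: 0.402
```

Request:
play_rows:
  targets:
    - [0.6,-0.015,0.06,0,0,0,0]
    - [0.6,-0.015,0.06,0,0,0,0]
    - [0.6,-0.015,0.06,0,0,0,0]
    - [0.6,0,0.06,0,0,0,0]
    - [0.6,0,0.05,0,0,0,0]
    - [0.6,0,0,0,0,0,0]
    - [0.6,0,0,0,0,0,0]

```text
time_s: 28.22
position: [0.4415, 0.3739, 0.3038]
tcp_rot: [[0.999, -0.049, -0.001], [-0.049, -0.999, -0.001], [-0.001, 0.001, -1.0]]
force: [-0.1, -1.2, -0.0]
opening: 0.403
```

Run:
```python
from h import *
s=bot.read_state();print(s['time_s'],s['position'],s['force'],s['opening'])
a=bot.capture('side');cv2.imwrite('pics/s9.png',a);b=bot.capture('top');cv2.imwrite('pics/t9.png',b)
o=np.zeros((600,800,3),np.uint8);f=lambda q,n:cv2.resize(q,None,fx=n,fy=n,interpolation=2)
o[:600,:372]=f(a[225:325,293:355],6);o[:375,372:797]=f(b[190:265,312:397],5)
cv2.imwrite('pics/g9.png',cv2.convertScaleAbs(o,alpha=1.6,beta=10))
```

```text
28.225 [0.44154744 0.37391191 0.3038262 ] [-0.069378   -1.18378704 -0.04668247] 0.40274613947642923
```

View pics/g9.png

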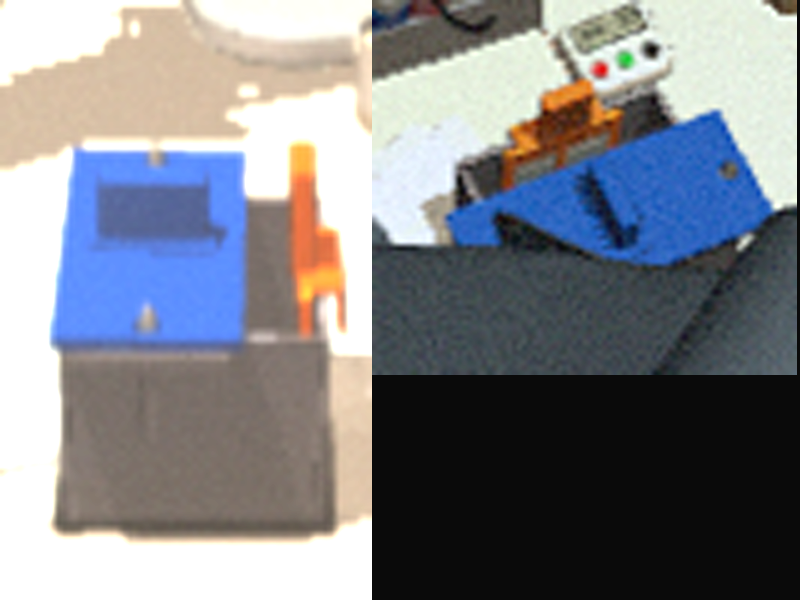

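Both pins stand up through the holes, at side-crop (157,155) and (147,318), and the cover lies flat. The hanger hangs upright at (303,145–335) and the arm is clear, so I'll hand in.

```bash
python3 -c "
from rig import bot
print(bot.hand_in())"
```

```text
the job is handed in; nothing more can be done
None
```

The hanger is out of its stand and hanging over the bath's far wall, and the blue cover lies on the brackets with both pins through its holes. I handed the job in at about 28 s of the 61 s allowed; the hand-in reports no verdict.

- **Hanger:** I gripped it across its 12 mm thickness, drew it out along its own axis and set it upright. I lowered it until the lip touched the rim at TCP z 0.114, with about 4.5 N, then let go.
- **Cover:** I took the larger of the two blue covers by its rib, turned it by about 83° and corrected it by about 4 mm from the images. On the way down one pin pressed sideways with about 4.5 N, and I eased it off. It seated at TCP z 0.1184, the height predicted from the grasp, with 12.5 N, and I then released it.

**Last checks:** the final side picture shows both pins up through the cover, the cover flat and the hanger upright. The final top picture shows the hanger in place and one pin through its hole, because the arm hid the other end. The gripper was about 0.37 m away and touching nothing. I saw no sign that anything else had moved, but I did not measure the bystanders afterwards.

**Disagreements:**
- For the hole's x offset from its pin, the top view gave up to 2 mm more than the side view. I followed the side view, and the contact-free entry in x bore it out.
- My first corner-based x for the far wall was 5 mm off. I replaced it with an edge fit.

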